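# Work a seized retaining bar free and take out the full bottle

## Robot

A 6-joint arm with a two-finger parallel gripper is mounted at the origin on a cart in front of the work surface, level with it; the furniture and walls round the work are solid. World frame = base frame: x ahead of the robot, y to its left, z up, the work surface at z = 0. Lengths are in m, angles in degrees, forces in N, time in s.
With the tool pointing down it reaches from about 0.35 to 0.875 m from the base axis. Payload 4.2 kg.
Tool frame: the origin (TCP) lies between the finger pads; the fingertips stand 8 mm ahead of it and the grasp point (between the pads) lies 11 mm behind it; z points along the fingers, y is the line along which they close (so a half turn about z gives the same grasp; the last joint's range is limited). The gripper opens to 87 mm and grips with 3 to 60 N. Pads are 19 mm wide; open, the fingers measure 117 mm over their backs; the gripper's body (75 mm by 190 mm) begins 51 mm behind the grasp point.
Start: joints at [14.817, 22.042, 0.453, 0, -68.411, -14.817], TCP at [0.625, 0, 0.231] pointing down, gripper open.
Joint ranges: [-179.83, 179.83], [-69.29, 118.12], [-61.27, 80.66], [-181.25, 117.63], [-171.15, -9.14], [-177.46, 177.46]. Speed limits (degrees/s): [159.86, 159.86, 180, 180, 180, 180].

## Interface

Orientations are given as a 3x3 rotation matrix whose columns are the frame's x, y, z axes.
In Python, from station import sense, capture, camera_model, finish_job, find_in gives the robot as it stands. The module is installed in compiled form; this text tells all that it offers.
- The arm moves only by the tool arm_command, never from a script. Its argument "motion" is a list of rows, each a list of 7 numbers: the finger opening in mm, from 0 to 87, then the shift along the tool's x, y, z in mm, then the turn, a rotation vector about the tool's x, y, z in rad. In form: [[jaw, dx, dy, dz, rx, ry, rz], ...]. A call has 1 to 8 rows; each row shifts and turns the commanded pose from where the row before left it, along the tool's axes as they then stand; what a row does not reach is not made up. A row lasts 1/10 s, in which the tool goes at most 50 mm and 8.59 degrees, less where a joint would pass 70% of its speed; a pose out of reach is approached as far as the arm can. A call with a gripper value outside its range is refused whole. The fingers move at their own pace and stop on an object; the grip force is fixed at half the most. Time passes only in rows, so rows that do not move let the fingers close. It gives the time, the measured TCP pose, the force, the opening and the grip force at its end, in the units of the state.
- sense(): the state, without advancing time (a new reading comes with each control period).
- capture(name): name is "scene" or "side" or "wrist"; returns the picture (400x640x3 uint8, red, green, blue); there is no depth.
- camera_model(name): a dict with "fx", "fy", "cx", "cy" (pixels), "R" (3x3) and "t" (3): a world point X has camera coordinates R X + t. Camera axes: x right, y down, z forward; pixel columns grow to the right and rows downward; lengths in m; the calibration is good to about 2 mm. A picture is of the moment at which its call begins: read the wrist's pose just before it. camera_model takes no time and is no camera call; for the wrist camera it gives the pose at the moment of the call.
- finish_job(): hands the job in; it is judged then, once.
Trained networks look in the newest picture that a camera, given by its name, has taken for a name from the list of things; names that differ only in an ending like _2 or _b are one class to them, and where a whole thing is asked for, a point or a joint stands for the part that bears it (a point fixed in the world has none). Each returns a list of dicts, best first, with "p" (0 to 1); they miss things now and then, are a little off and sometimes report something else, mostly with a low value. They report only what shows in the picture. A call takes as long as a camera call. They do not tell look-alikes from the thing itself.
- find_in(target, camera): "location" ([row, column] in pixels, amid what is visible of it).
The state is a dict: "time_s": time; "joints": joint angles; "joint_velocities": joint speeds; "effort": joint torques, N m; "tcp_pos": TCP position; "ee_rot": TCP orientation; "wrist_force": force on the tool from outside, world axes, zero at the start; "moment": the same for the moment, N m; "gripper_width": opening from 0.0 (shut) to 1.0 (fully open); "gripper_force": force on a finger pad.
Only numpy, scipy, OpenCV 4.12 (cv2) and the standard library are available. Lean on these libraries where they do the work, as an engineer would, in place of code of your own. Each camera call takes 0.05 s, during which the arm holds its last target. There are 200 camera calls.

## Task

The corroded retaining bar of the bottle rack has seized over the two bottles: work it back and forth by its handle until it runs, and slide it fully open. The two bottles look alike, but one is full and one is empty: find out by their weight which is the full one and stand it upright in the steel tray, leaving the empty one standing in the rack. Tip neither bottle over, and do not disturb the other things on the bench.

Things in the scene. Friction and masses are not known exactly. Their poses are not given: they have to be found in the camera images.
- rack: aluminium bottle rack fixed to the bench, base 108 x 192 mm. Origin: on the bench midway between its two bays; y along the row of bays, z up. Bays at y = -47 and +47 mm: floor 6 mm above the bench, 64 mm square inside a fence whose top is 20 mm above the bench. At x = -47 mm a rail (top 96 mm up) carries the retaining bar, whose fingers, 30 mm wide, hold down the bottles' shoulders
- bay_near (a point): centre of the floor of the rack's bay at y = -47 mm
- bay_far (a point): centre of the floor of the rack's bay at y = +47 mm
- bar (a joint): travel (m) of the corroded steel bar along the rack's -y: 0 shut, 0.070 fully open. Seized: pushed open it meets a hard stop at about 0.018; drawn back 14 mm or more from there and pushed again, a stop at 0.031; after another such back stroke 0.044; after a third it runs to 0.070. Rubs with about 8 N, once free 4 N. Pushing harder gains nothing; it stays where left
- handle (a point): point on the bar's upright steel handle, 15 mm below the handle's top; moves with the bar. The handle is 14 mm thick along the rack's y (the direction of travel), 22 mm wide along the rack's x, its top is 147 mm above the bench and it rises 44 mm above the bar. Grip it from above across the 14 mm
- bottle_a: one of two identical closed brown bottles with black caps, 58 mm diameter, 114 mm high; origin at the centre of its underside. Cap 40 mm diameter, 93 to 114 mm up; shoulder from 58 mm diameter at 75 mm up to 48 mm at 88 mm. Grip the cap from above, fingertips not below 92 mm. One bottle is full (0.50 to 0.63 kg), one empty (0.09 to 0.14 kg), in the two bays in either order
- bottle_b: the other of the two identical bottles, same sizes
- tray: shallow square steel tray fixed to the bench, 124 x 124 mm, walls 3 mm thick and 14 mm high; origin at the centre of its underside; its floor is 3 mm thick
- timer: bystander: white bench timer, 30 x 62 x 58 mm, standing; origin at the centre of its underside
- pen: bystander: marker pen lying, 135 mm long; origin at the centre of its underside
- amber_bottle: bystander: small amber dropper bottle, 33 mm diameter, 102 mm high; origin at the centre of its underside
- cover_box: bystander: small white carton, 60 x 60 x 22 mm; origin at the centre of its underside
There are look-alikes about, which are no part of the job. Leave any blue or orange look-alike of the bottle_a alone.

How it is judged (in metres and radians):
On the way:
1. the bar has been worked free and slid open (at least 63 of its 70 mm) (value of joint bar above 0.063 m), for 0.2 s.
At the end, for the whole second after the job is handed in: The bar is open (at least 60 of 70 mm); the full bottle stands upright (within 4.5 degrees) on the floor of the tray, inside its walls (the tray carries more than 3 N, which only the full bottle gives); the empty one stands upright on the floor of one of the rack's bays; both are at rest (value of joint bar above 0.06 m and contact force between tray and anything else above 3 N and ((horizontal distance between bottle_a and tray below 0.05 m and z of bottle_a in the frame of tray below 0.007 m and z of bottle_b in the frame of rack below 0.01 m and (horizontal distance between bottle_b and bay_near below 0.008 m or horizontal distance between bottle_b and bay_far below 0.008 m)) or (horizontal distance between bottle_b and tray below 0.05 m and z of bottle_b in the frame of tray below 0.007 m and z of bottle_a in the frame of rack below 0.01 m and (horizontal distance between bottle_a and bay_near below 0.008 m or horizontal distance between bottle_a and bay_far below 0.008 m))) and angle between each of bottle_a, bottle_b's own z axis and vertical below 0.08 rad and linear speed of each of bottle_a, bottle_b below 0.02 m/s); the robot touches nothing.
It fails at once if a bottle is tipped by more than 40 degrees (angle between any of bottle_a, bottle_b's own z axis and vertical above 0.7 rad).
It fails at once if a bystander is moved by more than 40 mm (distance of any of timer, cover_box, pen, amber_bottle from where it was at the start of the episode above 0.04 m).
It also fails if it takes over 67 s, if anything falls off the work surface, if the arm or the gripper's body presses on something with over 40 N, if the wrist force passes 120 N, or if a joint passes its speed limit or range.

## Working session

There is one attempt and no reset: what is moved stays moved. The work goes in short steps, Python scripts to look and compute and a tool call to move; the robot and the scene stay as the last step left them, time stands still between calls to the robot, and variables do not carry over. Pictures are saved under pics/ and viewed, at most 10 in all, crops included, and the job is handed in when it is done.

Besides the shell and the picture viewer there is one more tool, called after "Call:" as name(argument=value, ...) on one line, values as JSON. arm_command: Moves the arm, as the interface text tells. Its arguments: {"type":"object","properties":{"motion":{"type":"array"}},"required":["motion"]}

```bash
mkdir -p pics; cat > h.py <<'E'
import numpy as np, cv2
from station import *
def save(name,f):
    im=capture(name); cv2.imwrite('pics/'+f,im[:,:,::-1]); return im
def ray(m,row,col,z):
    R=np.array(m['R']);t=np.array(m['t'])
    d=R.T@np.array([(col-m['cx'])/m['fx'],(row-m['cy'])/m['fy'],1]);c=-R.T@t
    return c+d*(z-c[2])/d[2]
def proj(m,X):
    p=np.array(m['R'])@np.array(X)+np.array(m['t']);return p[1]/p[2]*m['fy']+m['cy'],p[0]/p[2]*m['fx']+m['cx']
E
python3 - <<'E'
from h import *
s=sense();print(s['tcp_pos'],np.round(s['ee_rot'],3).tolist(),s['wrist_force'])
for c in ['scene','side']:
    save(c,c+'0.png');m=camera_model(c);print(c,-np.array(m['R']).T@np.array(m['t']))
    for n,z in [('rack',.03),('handle',.132),('bottle_a',.1),('tray',.005),('timer',.03),('pen',.005),('amber_bottle',.05),('cover_box',.01)]:
        print(n,[(np.round(d['location']).tolist(),round(d['p'],2),np.round(ray(m,*d['location'],z),3).tolist()) for d in find_in(n,c)[:5]])
E
```

```text
[6.24406268e-01 2.27671406e-05 2.29461179e-01] [[-0.0, -1.0, -0.002], [-1.0, 0.0, -0.0], [0.0, 0.002, -1.0]] [ 0.40360385  0.9516126  -0.28927882]
scene [ 0.04095555 -0.74929708  0.73259502]
rack [([242.0, 324.0], 0.97, [0.478, 0.123, 0.03])]
handle [([200.0, 330.0], 0.61, [0.496, 0.135, 0.132]), ([219.0, 274.0], 0.45, [0.354, 0.109, 0.132])]
bottle_a [([214.0, 356.0], 0.84, [0.546, 0.104, 0.1]), ([241.0, 335.0], 0.75, [0.456, 0.03, 0.1]), ([268.0, 278.0], 0.74, [0.316, -0.005, 0.1]), ([207.0, 401.0], 0.71, [0.656, 0.088, 0.1])]
tray [([194.0, 312.0], 0.62, [0.559, 0.368, 0.005])]
timer [([301.0, 326.0], 0.92, [0.395, -0.057, 0.03])]
pen [([246.0, 296.0], 0.43, [0.427, 0.166, 0.005])]
amber_bottle [([161.0, 322.0], 0.81, [0.631, 0.456, 0.05])]
cover_box [([222.0, 275.0], 0.97, [0.415, 0.271, 0.01])]
side [0.25031155 0.85678177 0.74115053]
rack [([206.0, 331.0], 0.87, [0.514, 0.151, 0.03]), ([190.0, 330.0], 0.74, [0.539, 0.091, 0.03])]
handle [([190.0, 333.0], 0.83, [0.492, 0.199, 0.132])]
bottle_a [([190.0, 316.0], 0.96, [0.545, 0.181, 0.1]), ([197.0, 408.0], 0.89, [0.326, 0.118, 0.1]), ([179.0, 264.0], 0.76, [0.684, 0.191, 0.1]), ([180.0, 347.0], 0.59, [0.485, 0.112, 0.1])]
tray [([265.0, 275.0], 0.62, [0.573, 0.364, 0.005]), ([180.0, 348.0], 0.5, [0.516, 0.002, 0.005]), ([188.0, 331.0], 0.17, [0.551, 0.056, 0.005])]
timer [([174.0, 394.0], 0.83, [0.394, -0.044, 0.03]), ([226.0, 375.0], 0.16, [0.386, 0.176, 0.03])]
pen [([228.0, 374.0], 0.74, [0.391, 0.161, 0.005])]
amber_bottle [([286.0, 219.0], 0.58, [0.638, 0.489, 0.05])]
cover_box [([260.0, 350.0], 0.87, [0.412, 0.289, 0.01])]
```

```bash
python3 - <<'E'
import cv2
a=cv2.imread('pics/scene0.png')[130:330,220:460];b=cv2.imread('pics/side0.png')[130:330,200:440]
cv2.imwrite('pics/c0.png',cv2.resize(cv2.vconcat([a[:,:]]),None,fx=3,fy=3)[:600]);cv2.imwrite('pics/c1.png',cv2.resize(b,None,fx=3,fy=3))
E
```

```text
(no output)
```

View pics/c0.png

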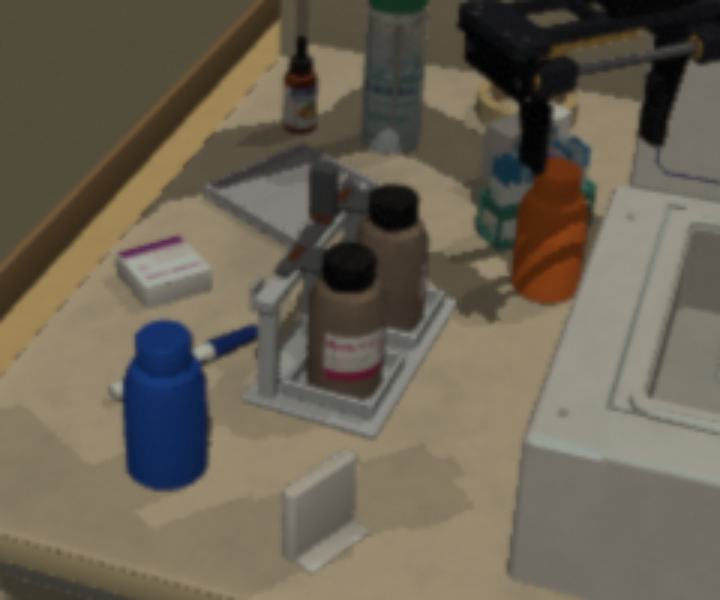

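View pics/c1.png

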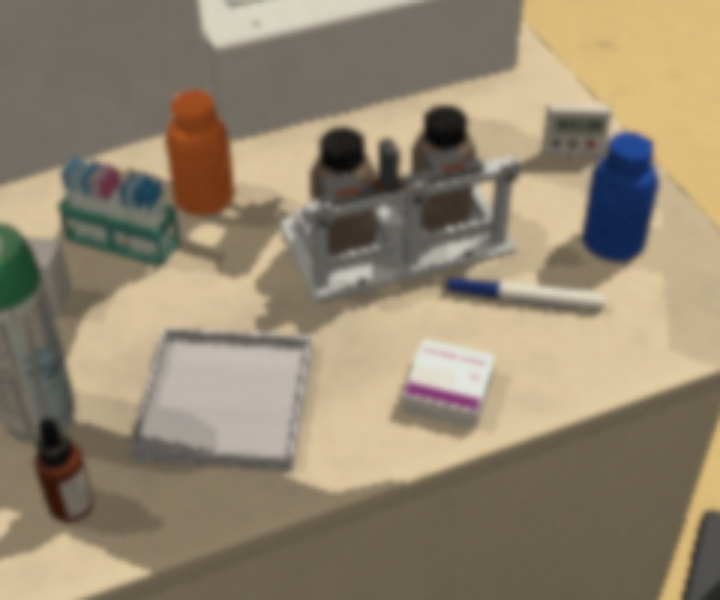

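```bash
cat >> h.py <<'E'
def tri(obs):
    A=[];b=[]
    for m,r,c in obs:
        R=np.array(m['R']);t=np.array(m['t'])
        for k,v in ((0,(c-m['cx'])/m['fx']),(1,(r-m['cy'])/m['fy'])):
            w=R[k]-v*R[2];A.append(w);b.append(v*t[2]-t[k])
    return np.linalg.lstsq(np.array(A),np.array(b),rcond=None)[0]
E
python3 - <<'E'
from h import *
a=camera_model('scene');b=camera_model('side')
f=lambda x,y:(y/3+130,x/3+220); g=lambda x,y:(y/3+130,x/3+200)
for n,p,q in [('nearcap',(350,265),(446,127)),('farcap',(393,207),(343,150)),('handle top',(323,168),(389,145)),('handle mid',(323,190),(389,162)),('trayc',(292,202),(225,395)),('rail near end',(266,290),(510,168)),('green',(397,5),(5,265))]:
    print(n,np.round(tri([(a,*f(*p)),(b,*g(*q))]),3))
for p in [(170,332),(310,337),(293,465),(137,455)]: print(ray(b,*g(*p),.012).round(3))
for n,p in [('rackL',(318,293)),('rackR',(515,248)),('rackBL',(283,225))]: print(n,ray(b,*g(*p),.003).round(3))
for n,p in [('rackfront',(373,435)),('right',(455,300)),('left',(247,397))]: print(n,ray(a,*f(*p),.003).round(3))
E
```

```text
nearcap [0.49  0.091 0.109]
farcap [0.56  0.153 0.108]
handle top [0.509 0.174 0.144]
handle mid [0.51  0.173 0.125]
trayc [0.574 0.355 0.001]
rail near end [0.428 0.106 0.094]
green [0.705 0.413 0.152]
[0.647 0.319 0.012]
[0.537 0.28  0.012]
[0.497 0.4   0.012]
[0.609 0.436 0.012]
rackL [0.555 0.224 0.003]
rackR [0.413 0.107 0.003]
rackBL [0.62  0.158 0.003]
rackfront [0.482 0.027 0.003]
right [0.624 0.153 0.003]
left [0.416 0.104 0.003]
```

Call:
arm_command(motion=[[87,-43,28,0,0,0,0],[87,-43,28,0,0,0,0],[87,-43,29,0,0,0,0],[87,-44,29,0,0,0,0],[87,0,0,0,0,0,-0.14],[87,0,0,0,0,0,-0.14],[87,0,0,0,0,0,-0.14],[87,0,0,0,0,0,-0.14]])

```text
time_s: 1.7
tcp_pos: [0.5148, 0.1673, 0.2307]
ee_rot: [[0.537, -0.844, 0.0], [-0.844, -0.537, 0.0], [0.0, -0.0, -1.0]]
wrist_force: [-0.2, -0.2, 0.5]
gripper_width: 0.997
gripper_force: 0.0
```

Call:
arm_command(motion=[[87,0,0,0,0,0,-0.14],[87,0,0,0,0,0,0],[87,0,0,0,0,0,0]])

```text
time_s: 2.0
tcp_pos: [0.5149, 0.167, 0.2306]
ee_rot: [[0.642, -0.767, 0.0], [-0.767, -0.642, 0.0], [-0.0, -0.0, -1.0]]
wrist_force: [0.9, -0.2, 0.7]
gripper_width: 0.998
gripper_force: 0.0
```

```bash
cat >> h.py <<'E'
def look(f,targets):
    m=camera_model('wrist');im=save('wrist',f);s=sense()
    print('tcp',s['tcp_pos'].round(4) if hasattr(s['tcp_pos'],'round') else s['tcp_pos'],'R',np.round(s['ee_rot'],3).tolist(),'t',s['time_s'])
    for n,z in targets: print(n,[(np.round(d['location']).tolist(),round(d['p'],2),np.round(ray(m,*d['location'],z),3).tolist()) for d in find_in(n,'wrist')[:4]])
    np.save(f[:-4]+'.npy',np.r_[m['fx'],m['fy'],m['cx'],m['cy'],np.ravel(m['R']),m['t']])
    return m
E
python3 - <<'E'
from h import *
m=look('w1.png',[('handle',.14),('bottle_a',.115),('rack',.02),('tray',.003)])
print(-np.array(m['R']).T@np.array(m['t']))
E
```

```text
tcp [0.515  0.167  0.2306] R [[0.642, -0.766, 0.0], [-0.766, -0.642, 0.0], [-0.0, -0.0, -1.0]] t 2.05
handle [([200.0, 326.0], 0.97, [0.514, 0.16, 0.14])]
bottle_a [([146.0, 388.0], 0.95, [0.5, 0.094, 0.115]), ([206.0, 499.0], 0.87, [0.386, 0.069, 0.115]), ([148.0, 290.0], 0.7, [0.563, 0.149, 0.115]), ([44.0, 176.0], 0.65, [0.683, 0.143, 0.115])]
rack [([180.0, 334.0], 0.74, [0.501, 0.157, 0.02])]
tray [([227.0, 187.0], 0.67, [0.604, 0.328, 0.003]), ([149.0, 289.0], 0.16, [0.565, 0.164, 0.003])]
[0.55711767 0.11512929 0.38501142]
```

View pics/w1.png

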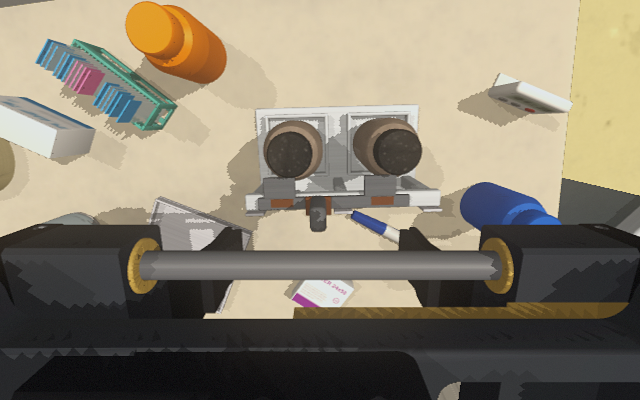

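```bash
python3 - <<'E'
from h import *
m=camera_model('wrist')
for n,r,c,z in [('far cap',155,290,.12),('near cap',152,397,.12),('handle top',211,318,.147),('cornerTL',107,255,.005),('cornerTR',104,418,.005),('barfing far',186,278,.1),('barfing near',186,381,.1)]:
    print(n,ray(m,r,c,z).round(4))
C=(ray(m,155,290,.12)+ray(m,152,397,.12))/2
d=ray(m,155,290,.12)-ray(m,152,397,.12);print(np.hypot(*d[:2]),np.degrees(np.arctan2(d[1],d[0])))
d=ray(m,107,255,.005)-ray(m,104,418,.005);print(np.hypot(*d[:2]),np.degrees(np.arctan2(d[1],d[0])))
u=np.array([np.cos(.7),np.sin(.7)]);x=np.array([u[1],-u[0]]);h=ray(m,211,318,.147)-C;print(h[:2]@x,h[:2]@u)
E
```

```text
far cap [0.5591 0.1529 0.12  ]
near cap [0.4914 0.0927 0.12  ]
handle top [0.5141 0.1694 0.147 ]
cornerTL [0.6262 0.152  0.005 ]
cornerTR [0.4824 0.0267 0.005 ]
barfing far [0.5498 0.1855 0.1   ]
barfing near [0.4761 0.1235 0.1   ]
0.09058632948101543 41.647430212272894
0.19069444312235662 41.05825393184233
-0.04279789013690012 0.02146244750245201
```

Call:
arm_command(motion=[[50,-2.5,-1,20,0,0,-0.02],[50,0,0,40,0,0,0],[50,0,0,30,0,0,0],[50,0,0,18,0,0,0],[0,0,0,0,0,0,0],[0,0,0,0,0,0,0],[0,0,0,0,0,0,0],[0,0,0,0,0,0,0]])

```text
time_s: 3.05
tcp_pos: [0.5149, 0.1701, 0.124]
ee_rot: [[0.659, -0.752, 0.003], [-0.752, -0.659, 0.002], [0.0, -0.003, -1.0]]
wrist_force: [-0.8, -1.1, 0.8]
gripper_width: 0.353
gripper_force: 0.0
```

Call:
arm_command(motion=[[0,0,0,0,0,0,0],[0,0,0,0,0,0,0],[0,0,0,0,0,0,0]])

```text
time_s: 3.35
tcp_pos: [0.5151, 0.1704, 0.1233]
ee_rot: [[0.66, -0.751, 0.003], [-0.751, -0.66, 0.002], [0.001, -0.003, -1.0]]
wrist_force: [0.9, 1.9, 0.4]
gripper_width: 0.159
gripper_force: 30.0
```

Call:
arm_command(motion=[[0,0,5,0,0,0,0],[0,0,5,0,0,0,0],[0,0,5,0,0,0,0],[0,0,4,0,0,0,0],[0,0,0,0,0,0,0]])

```text
time_s: 3.85
tcp_pos: [0.5054, 0.1618, 0.1234]
ee_rot: [[0.66, -0.751, 0.014], [-0.751, -0.66, 0.01], [0.002, -0.017, -1.0]]
wrist_force: [12.5, 10.2, -11.5]
gripper_width: 0.157
gripper_force: 30.3
```

Call:
arm_command(motion=[[0,0,4,0,0,0,0],[0,0,0,0,0,0,0]])

```text
time_s: 4.05
tcp_pos: [0.5051, 0.1615, 0.1235]
ee_rot: [[0.661, -0.75, 0.02], [-0.751, -0.661, 0.014], [0.003, -0.024, -1.0]]
wrist_force: [18.6, 15.3, -17.1]
gripper_width: 0.16
gripper_force: 30.5
```

Call:
arm_command(motion=[[0,0,-8,0,0,0,0],[0,0,-8,0,0,0,0],[0,0,-7,0,0,0,0],[0,0,-6,0,0,0,0],[0,0,0,0,0,0,0],[0,0,0,0,0,0,0]])

```text
time_s: 4.65
tcp_pos: [0.5177, 0.1727, 0.1232]
ee_rot: [[0.659, -0.752, -0.002], [-0.752, -0.659, -0.001], [-0.0, 0.002, -1.0]]
wrist_force: [-2.3, -0.7, 5.9]
gripper_width: 0.158
gripper_force: 30.0
```

Call:
arm_command(motion=[[0,0,8,0,0,0,0],[0,0,8,0,0,0,0],[0,0,8,0,0,0,0],[0,0,8,0,0,0,0],[0,0,7,0,0,0,0],[0,0,0,0,0,0,0],[0,0,0,0,0,0,0]])

```text
time_s: 5.35
tcp_pos: [0.4953, 0.1529, 0.1234]
ee_rot: [[0.66, -0.751, 0.015], [-0.751, -0.66, 0.01], [0.002, -0.018, -1.0]]
wrist_force: [13.0, 11.1, -11.5]
gripper_width: 0.159
gripper_force: 30.3
```

Call:
arm_command(motion=[[0,0,-8,0,0,0,0],[0,0,-8,0,0,0,0],[0,0,-6,0,0,0,0],[0,0,-5,0,0,0,0],[0,0,0,0,0,0,0],[0,0,0,0,0,0,0]])

```text
time_s: 5.95
tcp_pos: [0.5084, 0.1645, 0.1232]
ee_rot: [[0.659, -0.752, -0.002], [-0.752, -0.659, -0.002], [-0.0, 0.003, -1.0]]
wrist_force: [-2.2, -1.1, 5.7]
gripper_width: 0.155
gripper_force: 30.0
```

Call:
arm_command(motion=[[0,0,8,0,0,0,0],[0,0,8,0,0,0,0],[0,0,8,0,0,0,0],[0,0,8,0,0,0,0],[0,0,8,0,0,0,0],[0,0,0,0,0,0,0],[0,0,0,0,0,0,0]])

```text
time_s: 6.65
tcp_pos: [0.4855, 0.1442, 0.1234]
ee_rot: [[0.66, -0.751, 0.015], [-0.751, -0.66, 0.01], [0.002, -0.018, -1.0]]
wrist_force: [13.8, 10.7, -11.1]
gripper_width: 0.16
gripper_force: 30.3
```

Call:
arm_command(motion=[[0,0,-8,0,0,0,0],[0,0,-8,0,0,0,0],[0,0,-6,0,0,0,0],[0,0,-5,0,0,0,0],[0,0,0,0,0,0,0],[0,0,0,0,0,0,0]])

```text
time_s: 7.25
tcp_pos: [0.499, 0.1561, 0.1232]
ee_rot: [[0.659, -0.752, -0.002], [-0.752, -0.659, -0.001], [0.0, 0.002, -1.0]]
wrist_force: [-1.9, 0.1, 5.7]
gripper_width: 0.16
gripper_force: 30.0
```

Call:
arm_command(motion=[[0,0,8,0,0,0,0],[0,0,8,0,0,0,0],[0,0,8,0,0,0,0],[0,0,8,0,0,0,0],[0,0,8,0,0,0,0],[0,0,8,0,0,0,0],[0,0,5,0,0,0,0],[0,0,0,0,0,0,0]])

```text
time_s: 8.05
tcp_pos: [0.4673, 0.1281, 0.1234]
ee_rot: [[0.66, -0.751, 0.019], [-0.751, -0.66, 0.013], [0.002, -0.023, -1.0]]
wrist_force: [19.6, 15.6, -14.1]
gripper_width: 0.157
gripper_force: 30.5
```

Call:
arm_command(motion=[[0,0,0,0,0,0,0],[0,0,0,0,0,0,0]])

```text
time_s: 8.25
tcp_pos: [0.4673, 0.1281, 0.1234]
ee_rot: [[0.661, -0.751, 0.018], [-0.751, -0.66, 0.012], [0.003, -0.021, -1.0]]
wrist_force: [18.8, 15.3, -13.4]
gripper_width: 0.16
gripper_force: 30.4
```

Call:
arm_command(motion=[[0,0,-4,0,0,0,0],[50,0,-3,0,0,0,0],[50,0,0,0,0,0,0],[50,0,0,0,0,0,0],[50,0,0,-15,0,0,0],[65,0,0,-35,0,0,0],[65,20,0,-40,0,0,0],[65,20,0,-20,0,0,0]])

```text
time_s: 9.05
tcp_pos: [0.4906, 0.0955, 0.2347]
ee_rot: [[0.66, -0.751, -0.0], [-0.751, -0.66, -0.0], [0.0, 0.001, -1.0]]
wrist_force: [0.6, 0.5, 0.3]
gripper_width: 0.699
gripper_force: 0.0
```

Call:
arm_command(motion=[[65,0,0,0,0,0,0],[65,0,0,0,0,0,0]])

```text
time_s: 9.25
tcp_pos: [0.4895, 0.0954, 0.231]
ee_rot: [[0.658, -0.753, -0.005], [-0.753, -0.658, -0.001], [-0.002, 0.004, -1.0]]
wrist_force: [0.3, 0.1, -1.7]
gripper_width: 0.739
gripper_force: 0.0
```

```bash
python3 - <<'E'
from h import *
m=look('w2.png',[('handle',.14),('bottle_a',.115),('tray',.003)])
print(sense()['wrist_force'])
E
```

```text
tcp [0.4893 0.0956 0.2305] R [[0.658, -0.753, -0.005], [-0.753, -0.658, -0.002], [-0.002, 0.005, -1.0]] t 9.3
handle [([233.0, 319.0], 0.58, [0.473, 0.113, 0.14]), ([214.0, 290.0], 0.54, [0.502, 0.117, 0.14])]
bottle_a [([183.0, 320.0], 0.77, [0.497, 0.084, 0.115]), ([186.0, 231.0], 0.57, [0.556, 0.138, 0.115]), ([84.0, 114.0], 0.56, [0.678, 0.133, 0.115]), ([234.0, 424.0], 0.56, [0.393, 0.058, 0.115])]
tray [([224.0, 114.0], 0.55, [0.648, 0.316, 0.003])]
[ 0.07369957 -0.465838    0.18220392]
```

View pics/w2.png

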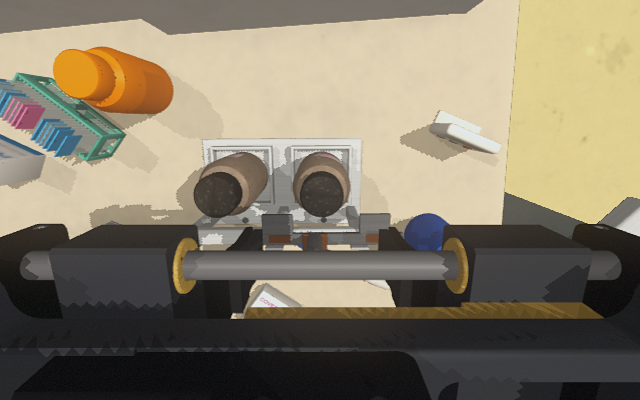

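```bash
python3 - <<'E'
from h import *
m=camera_model('wrist');s=sense();R=np.array(s['ee_rot'])
for n,r,c in [('near',194,322),('far',195,217)]:
    p=ray(m,r,c,.12);print(n,p.round(4),'tool',(R.T@(p-s['tcp_pos'])*1000).round(1))
E
```

```text
near [0.4912 0.0907 0.12  ] tool [  5.1   2.5 110.9]
far [0.5598 0.152  0.12  ] tool [  4.3 -89.5 110.6]
```

Call:
arm_command(motion=[[65,5,2,30,0,0,0],[65,0,0,40,0,0,0],[65,0,0,35,0,0,0],[65,0,0,17,0,0,0],[0,0,0,0,0,0,0],[0,0,0,0,0,0,0],[0,0,0,0,0,0,0],[0,0,0,0,0,0,0]])

```text
time_s: 10.25
tcp_pos: [0.494, 0.092, 0.1118]
ee_rot: [[0.66, -0.752, 0.002], [-0.752, -0.66, 0.001], [0.001, -0.002, -1.0]]
wrist_force: [-0.4, -0.2, 0.5]
gripper_width: 0.466
gripper_force: 0.1
```

Call:
arm_command(motion=[[0,0,0,0,0,0,0],[0,0,0,0,0,0,0],[0,0,0,-10,0,0,0],[0,0,0,-15,0,0,0],[0,0,0,-10,0,0,0],[0,0,0,0,0,0,0],[0,0,0,0,0,0,0],[0,0,0,0,0,0,0]])

```text
time_s: 11.05
tcp_pos: [0.4929, 0.0914, 0.1449]
ee_rot: [[0.659, -0.752, -0.001], [-0.752, -0.659, -0.0], [-0.001, 0.001, -1.0]]
wrist_force: [0.0, 0.6, -0.5]
gripper_width: 0.438
gripper_force: 30.0
```

Call:
arm_command(motion=[[0,0,0,0,0,0,0],[0,0,0,0,0,0,0]])

```text
time_s: 11.25
tcp_pos: [0.4932, 0.0915, 0.1451]
ee_rot: [[0.659, -0.752, -0.001], [-0.752, -0.659, -0.0], [-0.0, 0.001, -1.0]]
wrist_force: [0.2, 0.7, -1.1]
gripper_width: 0.44
gripper_force: 30.0
```

Call:
arm_command(motion=[[0,0,0,10,0,0,0],[0,0,0,12,0,0,0],[0,0,0,9,0,0,0],[0,0,0,4,0,0,0],[0,0,0,2,0,0,0],[0,0,0,0,0,0,0],[0,0,0,0,0,0,0]])

```text
time_s: 11.95
tcp_pos: [0.4937, 0.0907, 0.1116]
ee_rot: [[0.661, -0.751, 0.001], [-0.751, -0.661, -0.002], [0.002, 0.001, -1.0]]
wrist_force: [-4.9, -3.2, 21.1]
gripper_width: 0.437
gripper_force: 30.2
```

Call:
arm_command(motion=[[0,0,0,-3,0,0,0],[0,0,0,0,0,0,0],[60,0,0,0,0,0,0],[60,0,0,0,0,0,0],[60,0,0,0,0,0,0],[60,0,0,-15,0,0,0],[60,0,0,-40,0,0,0],[60,0,0,-50,0,0,0]])

```text
time_s: 12.75
tcp_pos: [0.492, 0.091, 0.2156]
ee_rot: [[0.659, -0.752, -0.006], [-0.752, -0.659, -0.003], [-0.002, 0.006, -1.0]]
wrist_force: [1.1, 0.5, 0.5]
gripper_width: 0.687
gripper_force: 0.0
```

Call:
arm_command(motion=[[65,0,-30,-15,0,0,0],[65,0,-35,0,0,0,0],[65,0,-26,0,0,0,0],[65,0,0,0,0,0,0],[65,0,0,0,0,0,0],[65,0,0,0,0,0,0]])

```text
time_s: 13.35
tcp_pos: [0.5611, 0.151, 0.2311]
ee_rot: [[0.659, -0.752, -0.001], [-0.752, -0.659, -0.001], [-0.0, 0.001, -1.0]]
wrist_force: [-0.1, -0.1, 0.6]
gripper_width: 0.748
gripper_force: 0.0
```

```bash
python3 - <<'E'
from h import *
m=look('w3.png',[('handle',.14),('bottle_a',.115),('tray',.003)])
print(sense()['wrist_force'])
E
```

```text
tcp [0.5611 0.151  0.2314] R [[0.659, -0.752, -0.001], [-0.752, -0.659, -0.0], [-0.0, 0.001, -1.0]] t 13.4
handle [([237.0, 375.0], 0.79, [0.508, 0.14, 0.14]), ([190.0, 316.0], 0.33, [0.572, 0.143, 0.14])]
bottle_a [([186.0, 316.0], 0.81, [0.57, 0.144, 0.115]), ([188.0, 408.0], 0.68, [0.508, 0.092, 0.115]), ([89.0, 210.0], 0.64, [0.69, 0.14, 0.115]), ([223.0, 499.0], 0.62, [0.421, 0.06, 0.115])]
tray [([247.0, 223.0], 0.84, [0.595, 0.305, 0.003]), ([186.0, 408.0], 0.34, [0.47, 0.087, 0.003])]
[0.61284858 0.80404585 0.49396901]
```

View pics/w3.png

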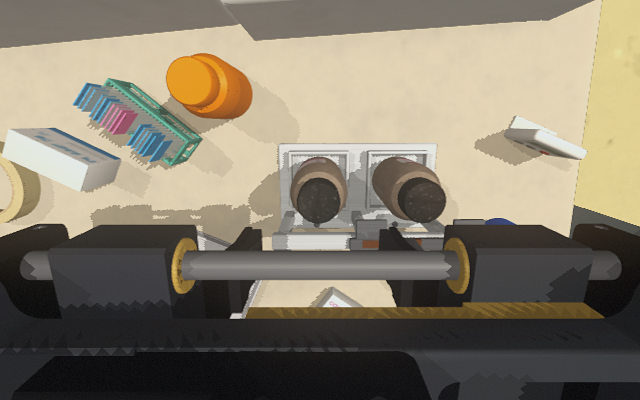

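Call:
arm_command(motion=[[65,0,0,30,0,0,0],[65,0,0,40,0,0,0],[65,0,0,35,0,0,0],[65,0,0,19,0,0,0],[0,0,0,0,0,0,0],[0,0,0,0,0,0,0],[0,0,0,0,0,0,0],[0,0,0,0,0,0,0]])

```text
time_s: 14.35
tcp_pos: [0.5627, 0.152, 0.1093]
ee_rot: [[0.659, -0.752, 0.003], [-0.752, -0.659, 0.002], [0.001, -0.003, -1.0]]
wrist_force: [-0.5, -1.1, -0.5]
gripper_width: 0.468
gripper_force: 0.0
```

Call:
arm_command(motion=[[0,0,0,0,0,0,0],[0,0,0,0,0,0,0],[0,0,0,-10,0,0,0],[0,0,0,-15,0,0,0],[0,0,0,-10,0,0,0],[0,0,0,0,0,0,0],[0,0,0,0,0,0,0],[0,0,0,0,0,0,0]])

```text
time_s: 15.15
tcp_pos: [0.561, 0.1512, 0.1415]
ee_rot: [[0.659, -0.752, -0.002], [-0.752, -0.659, -0.001], [-0.001, 0.002, -1.0]]
wrist_force: [0.5, -0.0, -4.8]
gripper_width: 0.435
gripper_force: 30.0
```

Call:
arm_command(motion=[[0,0,0,-20,0,0,0],[0,0,0,-30,0,0,0],[0,0,0,-30,0,0,0],[0,0,0,-20,0,0,0],[0,-15,-15,0,0,0,0],[0,-25,-25,0,0,0,0],[0,-25,-25,0,0,0,0],[0,-28,-27,0,0,0,0]])

```text
time_s: 15.95
tcp_pos: [0.5692, 0.2827, 0.2415]
ee_rot: [[0.659, -0.753, -0.002], [-0.753, -0.659, -0.001], [-0.0, 0.002, -1.0]]
wrist_force: [0.6, 0.6, -4.6]
gripper_width: 0.436
gripper_force: 30.0
```

Call:
arm_command(motion=[[0,-25,-25,0,0,0,0],[0,-20,-19,0,0,0,0],[0,-10,-9,0,0,0,-0.05],[0,0,0,0,0,0,-0.14],[0,0,0,0,0,0,-0.14],[0,0,0,0,0,0,-0.14],[0,0,0,0,0,0,-0.14],[0,0,0,0,0,0,-0.14]])

```text
time_s: 16.75
tcp_pos: [0.5727, 0.3582, 0.2408]
ee_rot: [[0.995, -0.095, -0.003], [-0.095, -0.995, -0.002], [-0.002, 0.002, -1.0]]
wrist_force: [0.2, -0.9, -4.9]
gripper_width: 0.437
gripper_force: 30.0
```

Call:
arm_command(motion=[[0,0,0,0,0,0,-0.1],[0,0,0,0,0,0,0],[0,0,0,0,0,0,0]])

```text
time_s: 17.05
tcp_pos: [0.5729, 0.3583, 0.2415]
ee_rot: [[1.0, -0.003, -0.002], [-0.003, -1.0, -0.001], [-0.002, 0.001, -1.0]]
wrist_force: [-0.1, -0.1, -5.0]
gripper_width: 0.441
gripper_force: 30.0
```

```bash
python3 - <<'E'
from h import *
m=look('w4.png',[('tray',.003)]);print(sense()['wrist_force'])
m=camera_model('side');a=save('side','s4.png');b=save('scene','c4.png')
cv2.imwrite('pics/m4.png',cv2.cvtColor(np.hstack([a[60:360,160:460],b[30:330,220:520]]),4))
E
```

```text
tcp [0.573  0.3583 0.2418] R [[1.0, -0.003, -0.001], [-0.003, -1.0, -0.001], [-0.001, 0.001, -1.0]] t 17.1
tray [([156.0, 326.0], 0.98, [0.596, 0.35, 0.003]), ([196.0, 482.0], 0.54, [0.543, 0.147, 0.003])]
[-0.21517331 -0.31925742 -5.768032  ]
```

View pics/m4.png

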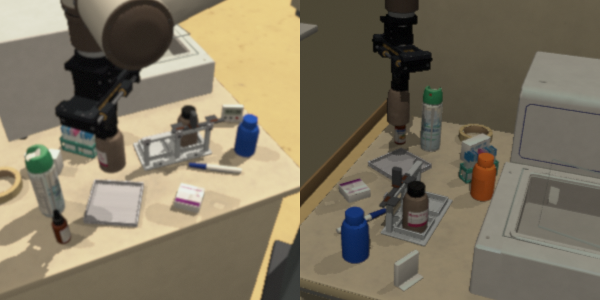

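View pics/w4.png

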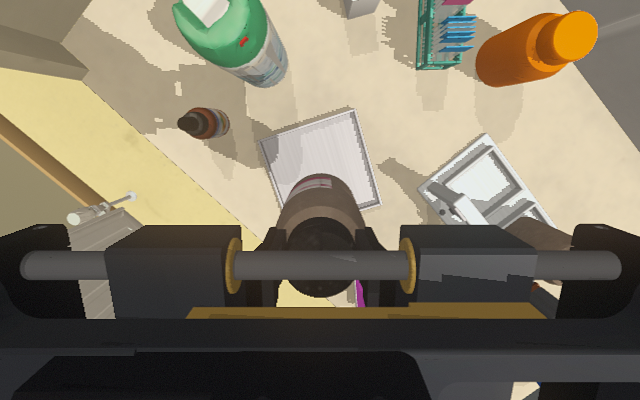

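```bash
python3 - <<'E'
from h import *
m=camera_model('wrist')
P=[ray(m,r,c,.014) for r,c in [(143,262),(109,354),(203,381)]]
print(np.round(P,3),((P[0]+P[2])/2).round(4), np.linalg.norm(P[0]-P[1]),np.linalg.norm(P[1]-P[2]))
E
```

```text
[[0.614 0.428 0.014]
 [0.653 0.318 0.014]
 [0.538 0.28  0.014]] [0.5762 0.3544 0.014 ] 0.11740202809199463 0.12083436442498904
```

Call:
arm_command(motion=[[0,2,3,20,0,0,0],[0,0,0,35,0,0,0],[0,0,0,35,0,0,0],[0,0,0,22,0,0,0],[0,0,0,12,0,0,0],[0,0,0,5,0,0,0],[0,0,0,0,0,0,0],[0,0,0,0,0,0,0]])

```text
time_s: 18.05
tcp_pos: [0.5762, 0.3562, 0.1153]
ee_rot: [[1.0, -0.001, 0.003], [-0.001, -1.0, 0.002], [0.003, -0.002, -1.0]]
wrist_force: [0.2, 0.1, -4.2]
gripper_width: 0.433
gripper_force: 30.0
```

Call:
arm_command(motion=[[0,0,0,2,0,0,0],[0,0,0,2,0,0,0],[0,0,0,0,0,0,0]])

```text
time_s: 18.35
tcp_pos: [0.5751, 0.3554, 0.1097]
ee_rot: [[1.0, -0.001, -0.0], [-0.001, -1.0, 0.0], [-0.0, -0.0, -1.0]]
wrist_force: [-0.0, -0.1, -5.8]
gripper_width: 0.439
gripper_force: 30.0
```

Call:
arm_command(motion=[[0,0,0,1.5,0,0,0],[0,0,0,1.5,0,0,0],[0,0,0,0,0,0,0]])

```text
time_s: 18.65
tcp_pos: [0.5752, 0.3554, 0.1064]
ee_rot: [[1.0, -0.001, -0.0], [-0.001, -1.0, -0.0], [-0.0, 0.0, -1.0]]
wrist_force: [-0.4, 0.4, -4.9]
gripper_width: 0.438
gripper_force: 30.0
```

Call:
arm_command(motion=[[0,0,0,1.5,0,0,0],[0,0,0,1,0,0,0],[0,0,0,0,0,0,0]])

```text
time_s: 18.95
tcp_pos: [0.576, 0.3556, 0.1063]
ee_rot: [[1.0, -0.0, 0.002], [-0.0, -1.0, 0.001], [0.002, -0.001, -1.0]]
wrist_force: [-1.7, -2.1, 5.0]
gripper_width: 0.437
gripper_force: 30.0
```

Contact with the tray floor: relax slightly, release, withdraw.

Call:
arm_command(motion=[[0,0,0,-1,0,0,0],[55,0,0,0,0,0,0],[65,0,0,0,0,0,0],[65,0,0,0,0,0,0],[65,0,0,-15,0,0,0],[65,0,0,-40,0,0,0],[65,0,0,-40,0,0,0],[65,0,0,-40,0,0,0]])

```text
time_s: 19.75
tcp_pos: [0.5752, 0.3555, 0.2412]
ee_rot: [[1.0, -0.001, -0.0], [-0.001, -1.0, -0.0], [-0.0, 0.0, -1.0]]
wrist_force: [-0.1, 0.8, -0.2]
gripper_width: 0.748
gripper_force: 0.0
```

Call:
arm_command(motion=[[65,-30,0,-20,0,0,0],[65,-30,0,0,0,0,0],[65,0,0,0,0,0,0],[65,0,0,0,0,0,0]])

```text
time_s: 20.15
tcp_pos: [0.5149, 0.3558, 0.2603]
ee_rot: [[1.0, 0.0, 0.001], [0.0, -1.0, 0.001], [0.001, -0.001, -1.0]]
wrist_force: [0.4, -0.3, 0.3]
gripper_width: 0.745
gripper_force: 0.0
```

```bash
python3 - <<'E'
from h import *
a=save('side','s5.png');b=save('scene','c5.png')
cv2.imwrite('pics/m5.png',cv2.resize(np.hstack([a[130:330,200:400],b[130:330,240:440]])[:,:,::-1],None,fx=2,fy=2))
print(sense()['wrist_force'])
E
```

```text
[ 0.16102655  0.85501568 -0.58031067]
```

View pics/m5.png

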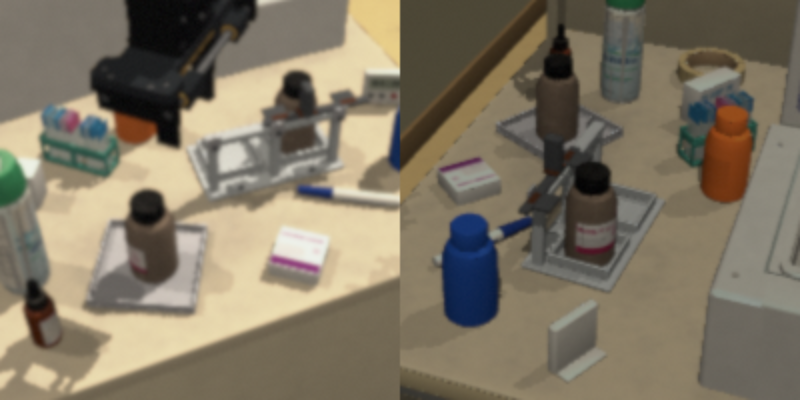

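The full bottle is standing upright in the tray, the empty one is in the near bay, the bar is open, and the bystanders have not moved.

```bash
python3 -c "
from station import *
print(finish_job())"
```

```text
the job is handed in; nothing more can be done
None
```

I worked the bar free and slid it open. The full bottle (about 5 N when lifted, against 1 N for the empty) now stands upright in the steel tray, and the empty one stands in the rack's near bay. I handed the job in at about 20 s, and no verdict was returned.

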